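# Centre-mark a cast sample button with the automatic punch

## Robot

A 6-joint arm with a two-finger parallel gripper is mounted at the origin on a cart in front of the work surface, level with it; the furniture and walls round the work are solid. World frame = base frame: x ahead of the robot, y to its left, z up, the work surface at z = 0. Lengths are in m, angles in rad, forces in N, time in s.
With the tool pointing down it reaches from about 0.3 to 0.85 m from the base axis. Payload 5.4 kg.
Tool frame: the origin (TCP) lies on the centre line of the jaws, within the pads' length; the fingertips stand 14 mm ahead of it and the grasp point (between the pads) lies 5 mm behind it; z points along the fingers, y is the direction in which the jaws open and shut (so a half turn about z gives the same grasp; the last joint's range is limited). The gripper opens to 85 mm and grips with 20 to 120 N. Pads are 22 mm wide; open, the fingers measure 114 mm over their backs; the gripper's body (76 mm by 85 mm) begins 54 mm behind the grasp point. The pads swing forward as they close: fully open they stand 13 mm farther back than shut.
Start: joints at [-1.546, 0.158, 1.597, -0, 1.386, -0.21], TCP at [0.134, -0.559, 0.245] pointing down, gripper open.
Joint ranges: [-2.91, 2.91], [-0.94, 2.29], [0.18, 2.7], [-1.29, 4.43], [0.17, 2.64], [-3, 3]. Speed limits (rad/s): [2.57, 2.57, 3.14, 3.14, 3.14, 3.14].

## Interface

Orientations are given as a rotation vector (axis times angle).
In Python, from plant import * gives the robot as it stands.
- The arm moves only by the shell command python3 -m pendant 'ROWS' [FORCE]. ROWS is JSON, a list of rows, each an object with "slide": the shift along the tool's x, y, z in m, a list of three; "twist": the turn about the tool's z in degrees; "fingers": the gripper command: -1 is shut, 1 is fully open, values between are in proportion. In form: [{"slide": [x, y, z], "twist": twist, "fingers": fingers}, ...]. A call has 1 to 8 rows; each row is the pose to reach, as a shift and turn from the pose commanded when the call began, along the tool's axes at that moment; what a row does not reach only later rows make up. A row lasts 1/8 s, in which the tool goes at most 62.5 mm and 10.7 degrees, less where a joint would pass 70% of its speed; a pose out of reach is approached as far as the arm can. A call with a gripper value outside its range is refused whole. The fingers move at their own pace and stop on an object; FORCE is the grip in N (left out, the last holds). Time passes only in rows, so rows that repeat a pose let the fingers close. It gives the time, the measured TCP pose, the force and the opening at its end, in the units of the state.
- observe(): the state, without advancing time (a new reading comes with each control period).
- capture(name): name is "scene" or "top" or "wrist"; returns the picture (420x560x3 uint8, blue, green, red); there is no depth.
- camera_model(name): a dict with "vertical_fov" (degrees; the focal length in pixels is half the picture's height over the tangent of half this angle, whatever the lens; pixels are square), "cx", "cy" (the principal point, pixels), "rvec" (rotation vector, rad) and "tvec" (3), from world to camera coordinates, as OpenCV has them. Camera axes: x right, y down, z forward; pixel columns grow to the right and rows downward; lengths in m; the calibration is good to about 2 mm. A picture is of the moment at which its call begins: read the wrist's pose just before it. camera_model takes no time and is no camera call; for the wrist camera it gives the pose at the moment of the call.
- job_done(): hands the job in, once; it reports no verdict.
The state is a dict: "time": time; "joints": joint angles; "joint_vel": joint speeds; "joint_efforts": joint torques, N m; "ee_pos": TCP position; "tcp_rot": TCP orientation; "wrist_force": force on the tool from outside, world axes, zero at the start; "wrist_torque": the same for the moment, N m; "gripper_width": finger opening in m.
Only numpy, scipy, OpenCV 4.12 (cv2) and the standard library are available. Lean on these libraries where they do the work, as an engineer would, in place of code of your own. Each camera call takes 0.05 s, during which the arm holds its last target.

## Task

Slide the round metal sample button along the bed of the marking jig until it is fully home against the end stop under the bridge, then take the automatic punch from its stand, put its nose down through the bridge's guide bush and press it straight down onto the button until it trips with a snap. Ease off at the snap: never push or lean hard on the button or force the punch against the jig. Finally put the punch back upright in its stand, with the button still home and the other things on the bench left where they are.

Things in the scene. Friction and masses are not known exactly. Their poses are not given: they have to be found in the camera images.
- jig: Metal marking jig bolted to the bench. Origin on the guide bush's axis at bench level, z up; the button slides along its +x, from the open front (which faces the robot) to the end stop behind the bridge. Base plate 152 x 112 mm, x = -94 to +58 mm, its top (the bed) 14 mm above the bench. Two steel rails on the bed, 7 mm high, 42.6 mm apart inside, guide the button from x = -89 mm on.
- jig_nest (a point): On the bed, on the bush's axis, 14 mm above the bench: the centre of the button's underside belongs here when home. Axes as the jig's. The stop pad is 20.2 mm further on.
- jig_bush (a point): Centre of the mouth of the steel guide bush on the bridge, 61 mm above the bench. Funnel mouth about 21 mm wide, narrowing within 6 mm to a bore of 12.6 mm, which ends 41 mm above the bench. The bridge is 34 mm long in x (-17 to +17), 106 mm wide in y, on two side posts; 29 mm free height over the bed; top 53 mm, screw heads 57 mm above the bench. Axes as the jig's.
- button_center (a point): Loose cast metal sample button, disc 40 mm in diameter, about 80 g. Point on its axis, 8 mm above its underside. Its thickness, 12 to 24 mm, differs from cast to cast and is not measured. It starts flat on the bed between the rails, in front of the bridge, 45 to 65 mm short of home; when home its rim still stands out 3 mm in front of the bridge and can be pushed there. Loads above 25 N spoil it.
- stand: Fixed round stand of the punch: foot 68 mm in diameter, 8 mm thick; upright tube 62 mm high in all, flared mouth, bore 15 mm. Origin at the centre of its underside, z up. The punch hangs in it nose down, its collar resting on the rim 62 mm above the bench.
- punch_grip (a point): Automatic punch, steel, 112 mm long, about 120 g, upright in its stand at the start. Point on its axis in the middle of the knurled grip (16 mm in diameter, from 20 mm below to 20 mm above this point), 76 mm above the tip; z points from tip to cap. Above the grip an adjusting cap, 19 mm wide, 16 mm long.
- punch_collar (a point): Centre of the underside of the punch's collar (26 mm in diameter, 6 mm thick), 26 mm below punch_grip. Below it the smooth nose barrel, 11 mm in diameter, its chamfered end 42.5 mm below this point; from that the spindle, 5 mm thick, pointed, stands out 7.5 mm.
- punch_tip (a point): Point of the spindle. Pressed, it goes into the nose against the main spring: 2 N at first, then 3 N per mm, to about 16 N at some 4.7 mm. There the sear trips with a snap and the force drops at once by 5 N or more. Pressed on, it rises again, and 2.8 mm past the trip the nose barrel itself bears hard on the button. Lifted off, the spindle comes out and re-arms by itself.
- punch_trip (a joint): Slip of the sear inside the punch, m: 0 armed, 0.004 tripped; it jumps at the snap and goes back when the punch is lifted off.
- vial_2: Bystander: small vial with a white cap, 30 mm wide, 58 mm high; origin under its centre.
- petri_dish: Bystander: open glass dish, 90 mm wide, 14 mm high; origin under its centre.
- marker: Bystander: marker pen lying on the bench, 134 mm long; origin under its centre.
- filter_box: Bystander: round flat box, 73 mm wide, 23 mm high; origin under its centre.
- beaker_1: Bystander: empty glass beaker, 68 mm wide, 75 mm high; origin under its centre.
Things that resemble listed ones, but are neither listed nor needed, are in the scene too. What is shaped like the stand but green or red is not meant.

How it is judged:
By the outcome, as a careful person would: the job done as asked, in the order asked, and still so for the second after the job is handed in, with the robot touching nothing.
It also fails if it takes over 67 s, if anything falls off the work surface, if the arm or the gripper's body presses on something with over 40 N, if the wrist force passes 120 N, or if a joint passes its speed limit or range.

## Working session

There is one attempt and no reset: what is moved stays moved. The work goes in short steps, Python scripts to look and compute and a shell command to move; the robot and the scene stay as the last step left them, time stands still between calls to the robot, and variables do not carry over. Pictures are saved under pics/ and viewed, and the job is handed in when it is done.

```bash
ls; mkdir -p pics; python3 - <<'E'
from plant import *
import cv2
print(observe())
for n in ("scene","top","wrist"):
    m=camera_model(n); print(n,m)
    cv2.imwrite(f"pics/{n}0.png",capture(n))
E
```

```text
pics
{'time': 0.0, 'joints': array([-1.54607839e+00,  1.59062951e-01,  1.59821922e+00,  2.85221610e-05,
        1.38622838e+00, -2.10130290e-01]), 'joint_vel': array([ 4.03380370e-04,  1.74844329e-03,  8.37797264e-04, -8.09252455e-05,
        7.31863342e-04,  2.31859092e-03]), 'joint_efforts': array([-1.36088034e-03, -3.95993578e+01, -3.31438172e+01, -5.95165166e-04,
        8.22486909e-03,  1.37030943e-05]), 'ee_pos': array([ 0.13375594, -0.55863546,  0.2443156 ]), 'tcp_rot': array([-3.11806575e+00, -3.67819930e-01, -3.22537199e-04]), 'wrist_force': array([-1.03062157, -0.5863896 ,  0.71273523]), 'wrist_torque': array([-0.02028461, -0.0470887 , -0.00052509]), 'gripper_width': 0.08544379998191923}
scene {'vertical_fov': 53.82367235738026, 'cx': 280.1327059799245, 'cy': 215.80898827972513, 'rvec': array([ 1.89267666,  0.85305126, -0.56526292]), 'tvec': array([-0.35038468, -0.12127384,  1.40841851])}
top {'vertical_fov': 49.56983980574381, 'cx': 287.44563907815325, 'cy': 204.38405103506943, 'rvec': array([ 2.11123915, -2.11719704,  0.19773942]), 'tvec': array([-0.0211293 ,  0.58902938,  1.11203274])}
wrist {'vertical_fov': 60.93208213909948, 'cx': 281.29762442488953, 'cy': 209.6293908514363, 'rvec': array([-2.29022751,  1.80795747,  0.24750724]), 'tvec': array([-0.57468479, -0.03439874,  0.37719556])}
```

View pics/scene0.png

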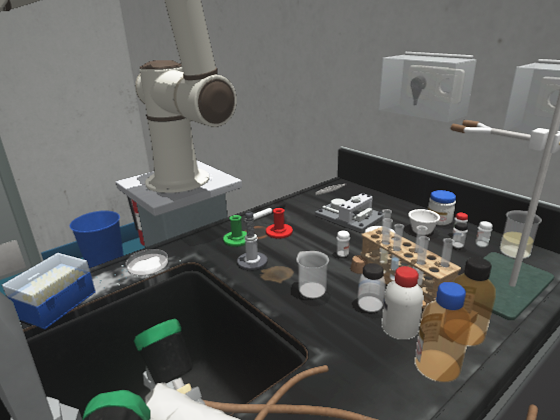

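View pics/top0.png

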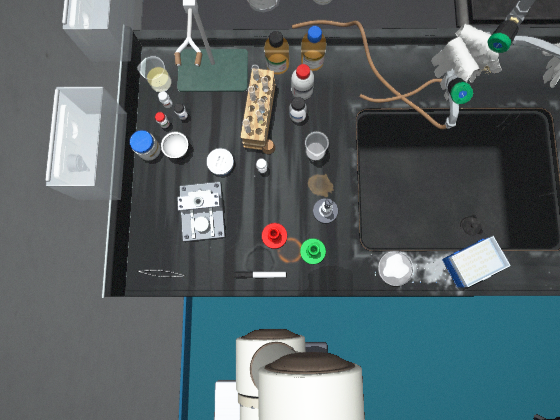

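View pics/wrist0.png

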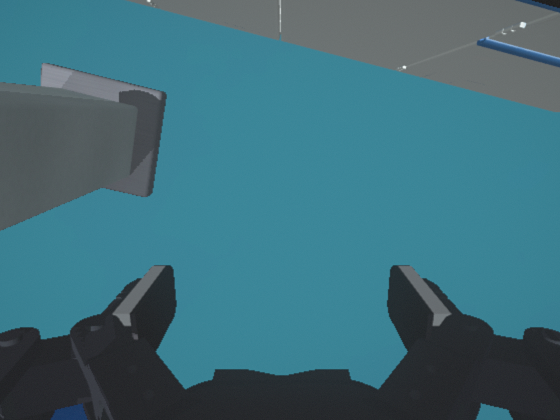

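The top view shows the jig at about (202,210) with the disc at (202,225), the grey stand with the punch at (325,210), and red and green look-alike stands at (274,236) and (313,251). Next I crop in on them and set up the ray helpers.

```bash
cat > h.py <<'E'
import numpy as np, cv2
from plant import *
from scipy.spatial.transform import Rotation as R
def K(m,h=420):
    f=h/2/np.tan(np.radians(m["vertical_fov"])/2); return np.array([[f,0,m["cx"]],[0,f,m["cy"]],[0,0,1]])
def ray(m,p):
    Rm=R.from_rotvec(m["rvec"]).as_matrix(); c=-Rm.T@m["tvec"]
    d=Rm.T@np.linalg.inv(K(m))@np.array([p[0],p[1],1.]); return c,d/np.linalg.norm(d)
def onz(m,p,z):
    c,d=ray(m,p); return c+d*(z-c[2])/d[2]
def tri(obs):
    A=np.zeros((3,3));b=np.zeros(3);L=[ray(m,p) for m,p in obs]
    for c,d in L:
        P=np.eye(3)-np.outer(d,d);A+=P;b+=P@c
    x=np.linalg.solve(A,b); return x,[np.linalg.norm((np.eye(3)-np.outer(d,d))@(x-c)) for c,d in L]
def proj(m,X):
    return cv2.projectPoints(np.array([X],float),m["rvec"],np.array(m["tvec"]),K(m),None)[0].ravel()
def crop(img,x,y,w,h,s,name):
    cv2.imwrite(name,cv2.resize(img[y:y+h,x:x+w],None,fx=s,fy=s,interpolation=cv2.INTER_CUBIC))
E
python3 - <<'E'
from h import *
t=cv2.imread("pics/top0.png");s=cv2.imread("pics/scene0.png")
a=cv2.resize(t[170:260,160:260],None,fx=4,fy=4,interpolation=2);b=cv2.resize(t[170:260,255:355],None,fx=4,fy=4,interpolation=2)
cv2.imwrite("pics/c1.png",np.hstack([a,b]))
a=cv2.resize(s[175:275,215:305],None,fx=4,fy=4,interpolation=2);b=cv2.resize(s[165:265,305:395],None,fx=4,fy=4,interpolation=2)
cv2.imwrite("pics/c2.png",np.hstack([a,b]))
mt=camera_model("top")
for p in [(202,225),(198,201),(325,210)]:print(p,onz(mt,p,0.03))
E
```

```text
(202, 225) [0.54034897 0.20108448 0.03      ]
(198, 201) [0.60449536 0.21390704 0.03      ]
(325, 210) [ 0.57907256 -0.12111937  0.03      ]
```

View pics/c1.png

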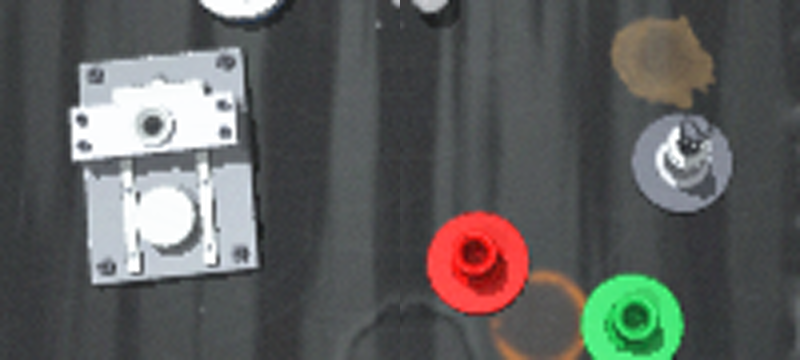

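View pics/c2.png

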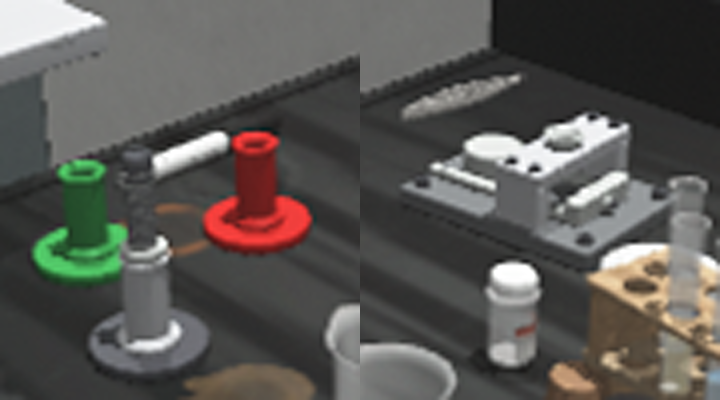

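Candidates for the punch's stand in the top view are the grey one with the punch at (325,210), the red one at (274,236) and the green one at (313,251). The grey one matches the description and the crop confirms it. For the button, the disc between the rails at (202,225) is right, and the white dish at (220,161) and the mug at (175,145) are not. Next I work out the tool axes and the camera offset.

```bash
cat >> h.py <<'E'
def tool():
    o=observe(); return np.array(o["ee_pos"]),R.from_rotvec(o["tcp_rot"]).as_matrix()
def togo(target,yaw=None):
    """shift in tool axes to reach TCP target; yaw = wanted world dir angle(deg) of tool x -> twist"""
    p,Rm=tool(); d=Rm.T@(np.array(target)-p); tw=None
    cur=np.degrees(np.arctan2(Rm[1,0],Rm[0,0]))
    if yaw is not None: tw=-((yaw-cur+90)%180-90)
    return np.round(d*1000,1),cur,tw
E
python3 - <<'E'
from h import *
p,Rm=tool();print(Rm.round(3))
m=camera_model("wrist");c,d=ray(m,(m["cx"],m["cy"]));print("cam in tool",Rm.T@(c-p),Rm.T@d)
mt=camera_model("top")
C=lambda x,y:onz(mt,(160+x/4-.375,170+y/4-.375),.014)
P={k:C(*v) for k,v in dict(TL=(79,65),TR=(240,48),BL=(93,285),BR=(258,268)).items()}
for k,v in P.items():print(k,v)
for a,b in (("BL","TL"),("BR","TR"),("TR","TL"),("BR","BL")):
    e=P[b]-P[a];print(a,b,np.linalg.norm(e),np.degrees(np.arctan2(e[1],e[0])))
print(togo((0.53,-0.12,0.245),0))
E
```

```text
[[ 0.973  0.233 -0.   ]
 [ 0.233 -0.973  0.001]
 [ 0.    -0.001 -1.   ]]
cam in tool [ 6.78602682e-02  3.48115824e-05 -1.28109421e-01] [-0.26907926  0.00144101  0.96311696]
TL [0.64967853 0.269153   0.014     ]
TR [0.66102205 0.16069762 0.014     ]
BL [0.50069554 0.25328458 0.014     ]
BR [0.51161671 0.14475154 0.014     ]
BL TL 0.14982568694909643 6.0797450069360846
BR TR 0.15025390072516467 6.092132550213388
TR TL 0.10904698763735071 95.9709495502892
BR BL 0.10908112633895073 95.74606073396883
(array([ 4.874e+02, -3.346e+02,  2.000e-01]), np.float64(13.452979383327987), np.float64(13.452979383327985))
```

```bash
python3 -c "
from h import *
print(togo((0.56,-0.12,0.25),6))"
python3 -m pendant '[{"slide":[0.055,-0.033,0],"twist":0,"fingers":1},{"slide":[0.11,-0.066,0],"twist":2,"fingers":1},{"slide":[0.165,-0.1,0],"twist":4,"fingers":1},{"slide":[0.22,-0.135,0],"twist":6,"fingers":1},{"slide":[0.275,-0.17,0],"twist":7.4,"fingers":1},{"slide":[0.33,-0.205,0],"twist":7.4,"fingers":1},{"slide":[0.38,-0.235,0],"twist":7.4,"fingers":1},{"slide":[0.43,-0.27,0],"twist":7.4,"fingers":1}]'
python3 -c "
from h import *
print(togo((0.56,-0.12,0.25),6))"
```

```text
(array([ 516.6, -327.6,   -4.8]), np.float64(13.452979383327987), np.float64(7.452979383327985))
time: 1.15
ee_pos: [0.485, -0.2007, 0.2452]
tcp_rot: [3.137, 0.166, 0.0]
wrist_force: [0.5, -0.6, 0.3]
gripper_width: 0.085
(array([ 83.1, -72.4,  -4.8]), np.float64(6.050921797657557), np.float64(0.05092179765755134))
```

```bash
python3 -m pendant '[{"slide":[0.05,-0.04,0],"twist":0,"fingers":1},{"slide":[0.05,-0.04,0],"twist":0,"fingers":1}]'
python3 - <<'E'
from h import *
import pickle
m=camera_model("wrist");im=capture("wrist");cv2.imwrite("pics/w1.png",im);pickle.dump(m,open("w1.pkl","wb"))
E
python3 -m pendant '[{"slide":[0.05,-0.05,0],"twist":0,"fingers":1},{"slide":[0.05,-0.06,0],"twist":0,"fingers":1},{"slide":[0.05,-0.06,0],"twist":0,"fingers":1}]'
python3 - <<'E'
from h import *
import pickle
m=camera_model("wrist");im=capture("wrist");cv2.imwrite("pics/w2.png",im);pickle.dump(m,open("w2.pkl","wb"))
E
```

```text
time: 1.4
ee_pos: [0.5311, -0.154, 0.2448]
tcp_rot: [-3.136, -0.175, 0.0]
wrist_force: [-0.3, -0.0, 0.6]
gripper_width: 0.0851
time: 1.82
ee_pos: [0.5722, -0.0927, 0.245]
tcp_rot: [3.137, 0.167, -0.002]
wrist_force: [1.1, -1.3, -0.0]
gripper_width: 0.0852
```

View pics/w1.png

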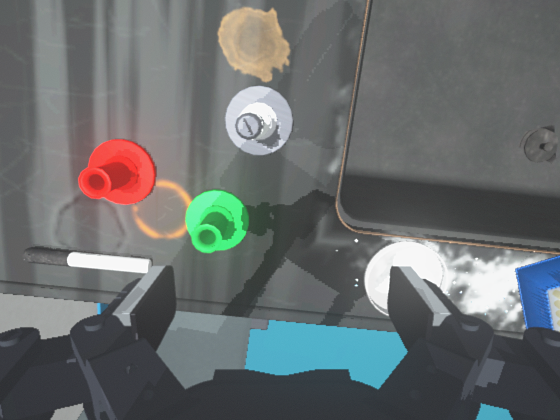

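View pics/w2.png

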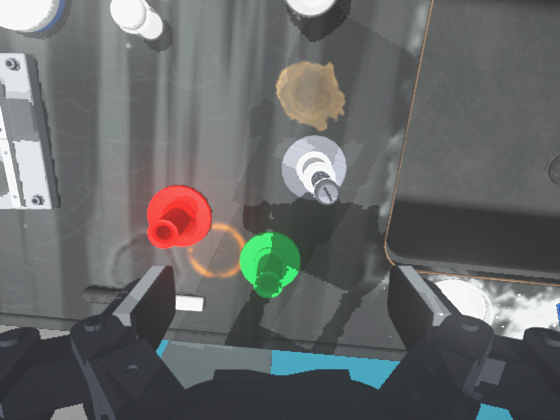

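In w1 the punch cap is at about (250,125) and the stand's foot at (259,120). In w2 they are at (326,191) and (314,165). I refine these next.

```bash
python3 - <<'E'
from h import *
a=cv2.imread("pics/w1.png");b=cv2.imread("pics/w2.png")
u=cv2.resize(a[80:160,215:303],None,fx=4.5,fy=4.5,interpolation=2);v=cv2.resize(b[130:210,275:363],None,fx=4.5,fy=4.5,interpolation=2)
cv2.imwrite("pics/c3.png",np.hstack([u,v]))
E
```

```text
(no output)
```

View pics/c3.png

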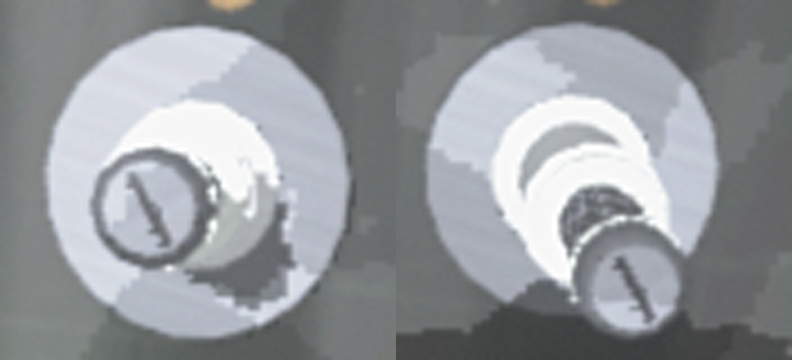

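```bash
python3 - <<'E'
from h import *
import pickle
m1=pickle.load(open("w1.pkl","rb"));m2=pickle.load(open("w2.pkl","rb"))
q=lambda x0,y0,x,y:(x0+(x+.5)/4.5-.5,y0+(y+.5)/4.5-.5)
print("cap",tri([(m1,q(215,80,151,209)),(m2,q(275,130,239,288))]))
print("foot",tri([(m1,q(215,80,198,181)),(m2,q(275,130,176,172))]))
print("foot z8",onz(m1,q(215,80,198,181),.008),onz(m2,q(275,130,176,172),.008))
# rim ring right: white tube flare outer x 495-650,y 95-?; 
mt=camera_model("top");ms=camera_model("scene")
print("cap proj",proj(mt,[.59,-.125,.124]),proj(ms,[.59,-.125,.124]))
E
```

```text
cap (array([ 0.58553449, -0.12539791,  0.12267886]), [np.float64(7.338877034428372e-05), np.float64(7.338877034429e-05)])
foot (array([ 0.58656152, -0.1254457 ,  0.00987657]), [np.float64(0.00031986248810069655), np.float64(0.00031986248810072474)])
foot z8 [ 0.5867644  -0.12551914  0.008     ] [ 0.58601904 -0.12547251  0.008     ]
cap proj [329.28059458 198.5011448 ] [249.24883068 213.34134884]
```

```bash
python3 -c "
from h import *
print(togo((0.59,0.17,0.245),6));print(togo((0.59,0.245,0.245),6))"

```

```text
(array([  45.5, -260.1,   -0. ]), np.float64(6.018637638026282), np.float64(0.01863763802627716))
(array([ 5.340e+01, -3.347e+02, -1.000e-01]), np.float64(6.018637638026282), np.float64(0.01863763802627716))
```

```bash
python3 -m pendant '[{"slide":[0.01,-0.055,0],"twist":0,"fingers":0},{"slide":[0.02,-0.11,0],"twist":0,"fingers":-1},{"slide":[0.03,-0.165,0],"twist":0,"fingers":-1},{"slide":[0.04,-0.22,0],"twist":0,"fingers":-1},{"slide":[0.045,-0.26,0],"twist":0,"fingers":-1},{"slide":[0.045,-0.26,0],"twist":0,"fingers":-1}]'
python3 - <<'E'
from h import *
import pickle
m=camera_model("wrist");im=capture("wrist");cv2.imwrite("pics/w3.png",im);pickle.dump(m,open("w3.pkl","wb"))
E
python3 -m pendant '[{"slide":[0,-0.05,0],"twist":0,"fingers":-1},{"slide":[0,-0.08,0],"twist":0,"fingers":-1},{"slide":[0,-0.08,0],"twist":0,"fingers":-1}]'
python3 - <<'E'
from h import *
import pickle
m=camera_model("wrist");im=capture("wrist");cv2.imwrite("pics/w4.png",im);pickle.dump(m,open("w4.pkl","wb"))
E
```

```text
time: 2.62
ee_pos: [0.5898, 0.1714, 0.2453]
tcp_rot: [3.137, 0.169, -0.0]
wrist_force: [0.1, -0.5, -0.1]
gripper_width: 0.0002
time: 3.05
ee_pos: [0.5818, 0.2496, 0.2453]
tcp_rot: [3.137, 0.166, -0.0]
wrist_force: [-0.2, -0.1, -0.4]
gripper_width: 0.0
```

View pics/w3.png

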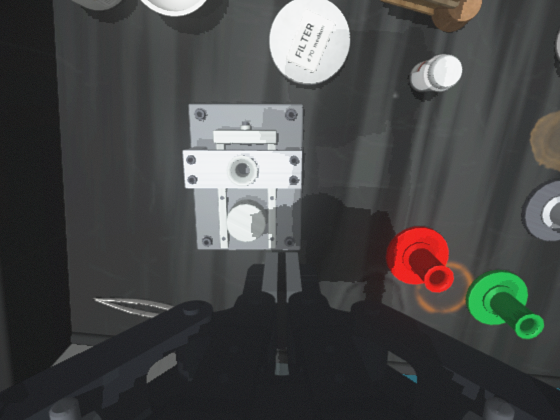

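View pics/w4.png

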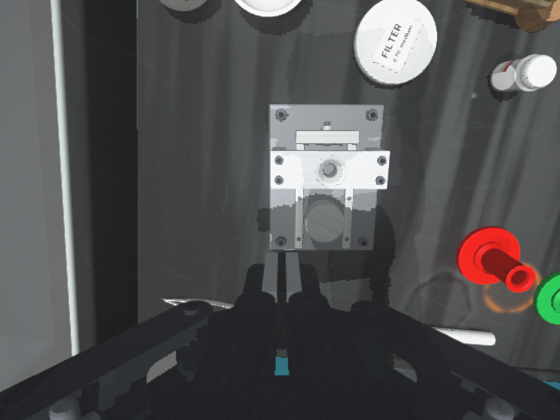

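The jig is clear in both. In w3 the bush is at (243,170) and the button at (247,221). In w4 they are at (330,170) and (324,220). I zoom in to measure.

```bash
python3 - <<'E'
from h import *
a=cv2.imread("pics/w3.png");b=cv2.imread("pics/w4.png")
u=cv2.resize(a[95:265,180:310],None,fx=3,fy=3,interpolation=2);v=cv2.resize(b[95:265,262:392],None,fx=3,fy=3,interpolation=2)
v=cv2.convertScaleAbs(v,alpha=1.3)
cv2.imwrite("pics/c4.png",np.hstack([u,v]))
u=cv2.resize(a[150:250,195:295],None,fx=4,fy=4,interpolation=2);v=cv2.resize(b[150:250,280:380],None,fx=4,fy=4,interpolation=2)
cv2.imwrite("pics/c5.png",np.hstack([cv2.convertScaleAbs(u,alpha=.8),cv2.convertScaleAbs(v,alpha=1)]))
E
```

```text
(no output)
```

View pics/c4.png

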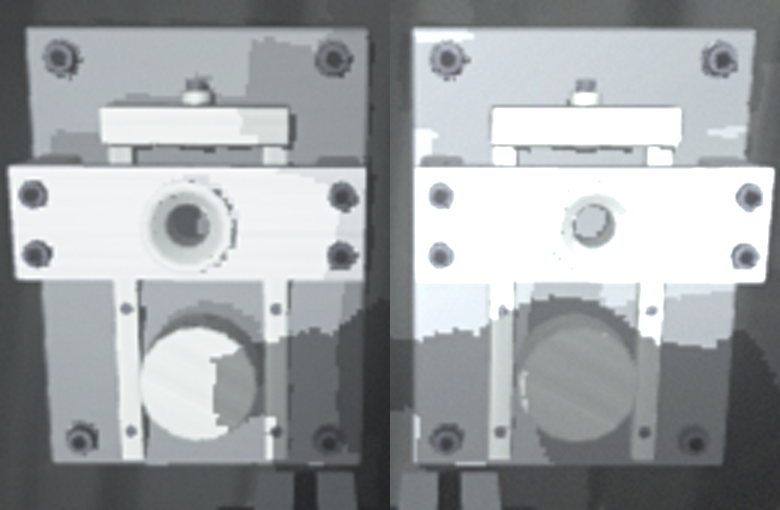

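View pics/c5.png

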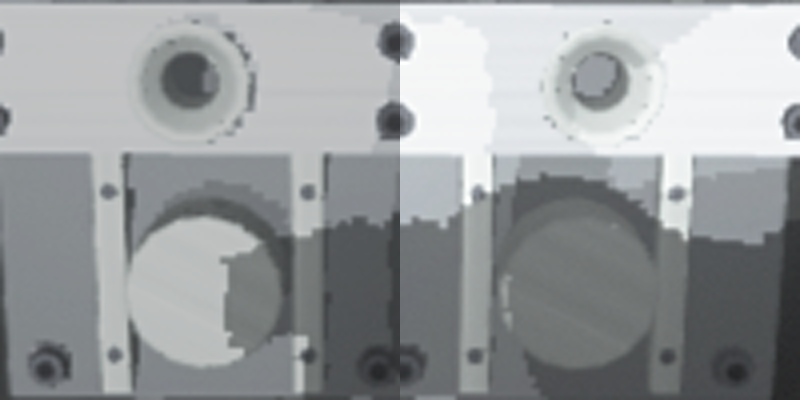

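```bash
python3 - <<'E'
from h import *
import pickle
m1=pickle.load(open("w3.pkl","rb"));m2=pickle.load(open("w4.pkl","rb"))
q=lambda x0,y0,x,y,s:(x0+(x+.5)/s-.5,y0+(y+.5)/s-.5)
A=lambda x,y:q(180,95,x,y,3);B=lambda x,y:q(262,95,x-390,y,3)
a=lambda x,y:q(195,150,x,y,4);b=lambda x,y:q(280,150,x-400,y,4)
S=[]
for l,r in [((33,194),(441,196)),((342,197),(751,196)),((36,254),(441,256)),((341,256),(747,256))]:
    x,e=tri([(m1,A(*l)),(m2,B(*r))]);S.append(x);print("screw",x,e[0])
S=np.array(S);print("mean",S.mean(0)); 
for i,j in((1,0),(3,2)):e=S[j]-S[i];print("yaw",np.degrees(np.arctan2(e[1],e[0]))-90)
P=[]
for l,r in [((27,28),(414,28)),((367,28),(754,30)),((52,463),(415,463)),((358,463),(723,463))]:
    x,e=tri([(m1,A(*l)),(m2,B(*r))]);P.append(x);print("corner",x,e[0],onz(m1,A(*l),.014),onz(m2,B(*r),.014))
for i,j in((2,0),(3,1)):
  e=P[j]-P[i];print("yaw",np.degrees(np.arctan2(e[1],e[0])))
P=np.array(P);print("ctr",P.mean(0))
print("bush",tri([(m1,a(190,82)),(m2,b(602,82))]))
print("button",tri([(m1,a(204.5,290.5)),(m2,b(579.5,290.5))]))
E
```

```text
screw [0.60639419 0.25395335 0.05431272] 0.00012404229074927745
screw [0.61588332 0.16257206 0.05609477] 0.00023561887278872494
screw [0.58857843 0.25210421 0.05538555] 0.00013544277946326126
screw [0.5982819  0.16085746 0.05715296] 8.290267605127228e-05
mean [0.60228446 0.20737177 0.0557365 ]
yaw 5.928407720371297
yaw 6.070205231675033
corner [0.65349863 0.26779643 0.01271818] 0.00019394770994713358 [0.6533201  0.26745828 0.014     ] [0.65367577 0.26777832 0.014     ]
corner [0.66479054 0.15865429 0.01343991] 0.00021123216235334027 [0.66498885 0.15870574 0.014     ] [0.66455636 0.15878752 0.014     ]
corner [0.5042206  0.25297747 0.01384763] 0.0001505210800818363 [0.50412275 0.2529427  0.014     ] [0.50444349 0.25299458 0.014     ]
corner [0.51727337 0.14396683 0.01768091] 5.4743839147561734e-05 [0.51576505 0.14360016 0.014     ] [0.51596619 0.14281073 0.014     ]
yaw 5.669230230232635
yaw 5.685884372508548
ctr [0.58494579 0.20584875 0.01442166]
bush (array([0.6023254 , 0.20732637, 0.05701486]), [np.float64(0.0001266718267767519), np.float64(0.00012667182677700078)])
button (array([0.54631465, 0.2018073 , 0.0334404 ]), [np.float64(0.00011093807581002753), np.float64(0.00011093807581008483)])
```

Everything agrees: the bush is at (0.6024, 0.2074), yaw 6.0°, and the button is 56 mm short of home with its top at about 34 mm. Next I work out the push.

```bash
cat >> h.py <<'E'
JO=np.array([0.6024,0.2074]);YAW=6.0
def jig(x,y,z):
    c,s=np.cos(np.radians(YAW)),np.sin(np.radians(YAW)); return np.array([JO[0]+c*x-s*y,JO[1]+s*x+c*y,z])
def injig(p):
    c,s=np.cos(np.radians(YAW)),np.sin(np.radians(YAW)); d=np.array(p)[:2]-JO; return np.array([c*d[0]+s*d[1],-s*d[0]+c*d[1],p[2]])*1000
def st():
    o=observe();print("t",round(o["time"],2),"jig mm",injig(o["ee_pos"]).round(2),"F",np.round(o["wrist_force"],2),"w",round(o["gripper_width"]*1000,2))
E
python3 -c "
from h import *
print(togo(jig(-.105,0,.245),6));print(togo(jig(-.105,0,.036),6))"

```

```text
(array([-89. ,  43.2,   0.3]), np.float64(5.989061889267932), np.float64(-0.010938110732070072))
(array([-89. ,  43. , 209.3]), np.float64(5.989061889267932), np.float64(-0.010938110732070072))
```

```bash
python3 -m pendant '[{"slide":[-0.045,0.022,0],"twist":0,"fingers":-1},{"slide":[-0.089,0.043,0.01],"twist":0,"fingers":-1},{"slide":[-0.089,0.043,0.07],"twist":0,"fingers":-1},{"slide":[-0.089,0.043,0.13],"twist":0,"fingers":-1},{"slide":[-0.089,0.043,0.18],"twist":0,"fingers":-1},{"slide":[-0.089,0.043,0.205],"twist":0,"fingers":-1},{"slide":[-0.089,0.043,0.2085],"twist":0,"fingers":-1},{"slide":[-0.089,0.043,0.209],"twist":0,"fingers":-1}]'
python3 -c "
from h import *
st();print(togo(jig(-.035,0,.036),6))
cv2.imwrite('pics/w5.png',capture('wrist'));cv2.imwrite('pics/s5.png',capture('scene')[150:270,290:450].repeat(4,0).repeat(4,1))"
```

```text
time: 4.1
ee_pos: [0.4989, 0.1973, 0.0374]
tcp_rot: [3.137, 0.164, 0.003]
wrist_force: [0.1, 0.0, -1.0]
gripper_width: 0.0001
t 4.1 jig mm [-104.02    0.76   37.42] F [ 0.08  0.02 -1.02] w 0.05
(array([69. ,  0.7,  1.5]), np.float64(5.967872085927702), np.float64(-0.032127914072304975))
```

View pics/w5.png

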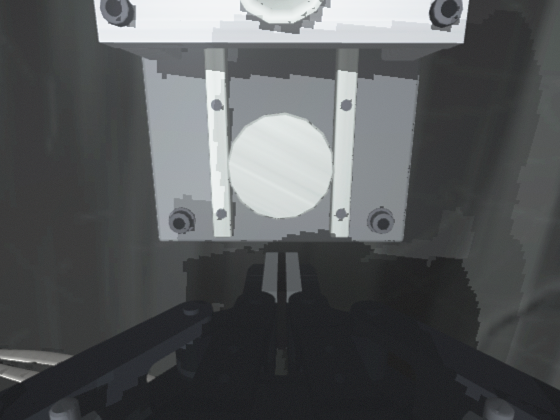

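View pics/s5.png

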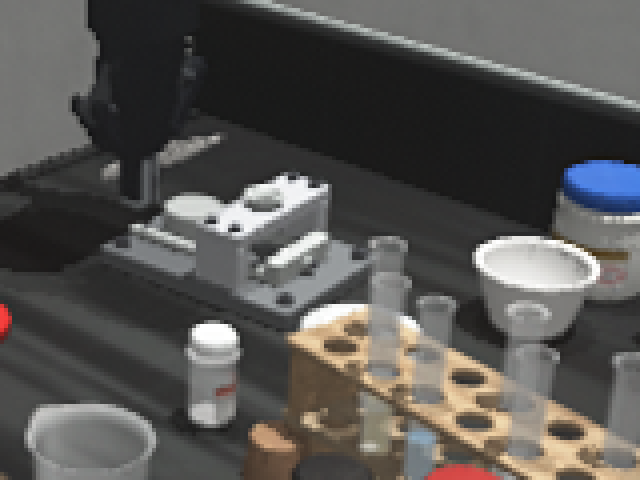

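w5 shows the fingers (282,255) centred in front of the button (281,165), with the rails on either side. Now I push.

```bash
python3 -m pendant '[{"slide":[0.010,0,0.0015],"twist":0,"fingers":-1},{"slide":[0.018,0.0005,0.0015],"twist":0,"fingers":-1},{"slide":[0.026,0.0005,0.0015],"twist":0,"fingers":-1},{"slide":[0.034,0.0005,0.0015],"twist":0,"fingers":-1},{"slide":[0.042,0.0005,0.0015],"twist":0,"fingers":-1},{"slide":[0.049,0.0005,0.0015],"twist":0,"fingers":-1},{"slide":[0.056,0.0005,0.0015],"twist":0,"fingers":-1},{"slide":[0.062,0.0005,0.0015],"twist":0,"fingers":-1}]'
python3 -c "
from h import *
st();print(togo(jig(-.031,0,.036),6));cv2.imwrite('pics/w6.png',capture('wrist'))"
```

```text
time: 5.2
ee_pos: [0.5599, 0.2044, 0.0348]
tcp_rot: [-3.137, -0.166, -0.0]
wrist_force: [-1.8, -0.8, 1.6]
gripper_width: -0.0002
t 5.2 jig mm [-42.57   1.43  34.76] F [-1.82 -0.79  1.58] w -0.17
(array([11.6,  1.4, -1.2]), np.float64(6.051198781988442), np.float64(0.05119878198844674))
```

View pics/w6.png

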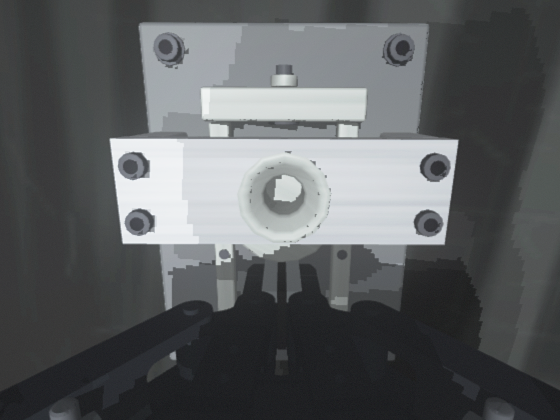

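```bash
python3 -m pendant '[{"slide":[0.003,0.0005,-0.001],"twist":0,"fingers":-1},{"slide":[0.006,0.001,-0.001],"twist":0,"fingers":-1},{"slide":[0.008,0.001,-0.001],"twist":0,"fingers":-1}]'
python3 -c "
from h import *
st()"
python3 -m pendant '[{"slide":[0.001,0,0],"twist":0,"fingers":-1},{"slide":[0.002,0,0],"twist":0,"fingers":-1}]'
python3 -c "
from h import *
st()"
```

```text
time: 5.62
ee_pos: [0.5676, 0.2041, 0.0358]
tcp_rot: [3.137, 0.166, 0.0]
wrist_force: [-0.7, 0.1, 0.1]
gripper_width: -0.0002
t 5.62 jig mm [-34.95   0.38  35.78] F [-0.69  0.06  0.07] w -0.24
time: 5.88
ee_pos: [0.5694, 0.2044, 0.0358]
tcp_rot: [-3.137, -0.166, 0.0]
wrist_force: [0.7, -0.1, -0.4]
gripper_width: -0.0001
t 5.88 jig mm [-33.11   0.49  35.77] F [ 0.72 -0.07 -0.36] w -0.1
```

```bash
for i in 1 2; do python3 -m pendant '[{"slide":[0.0007,0,0],"twist":0,"fingers":-1},{"slide":[0.001,0,0],"twist":0,"fingers":-1}]' >/dev/null
python3 -c "
from h import *
st()"; done
```

```text
t 6.12 jig mm [-32.06   0.48  35.8 ] F [-1.12 -0.35 -0.33] w 0.35
t 6.38 jig mm [-31.03   0.43  35.8 ] F [-1.12 -0.09 -0.14] w -0.03
```

```bash
python3 -m pendant '[{"slide":[0.0005,0,0],"twist":0,"fingers":-1},{"slide":[0.0007,0,0],"twist":0,"fingers":-1}]' >/dev/null
python3 -c "
from h import *
st()";python3 -m pendant '[{"slide":[0.0005,0,0],"twist":0,"fingers":-1},{"slide":[0.0007,0,0],"twist":0,"fingers":-1}]' >/dev/null
python3 -c "
from h import *
st();cv2.imwrite('pics/w7.png',capture('wrist'));cv2.imwrite('pics/s7.png',capture('scene')[150:270,290:450].repeat(4,0).repeat(4,1))"
```

```text
t 6.62 jig mm [-30.34   0.44  35.81] F [ 0.7  -0.93 -0.72] w -0.1
t 6.88 jig mm [-30.14   0.47  35.72] F [-2.92 -1.26  1.36] w 0.07
```

View pics/w7.png

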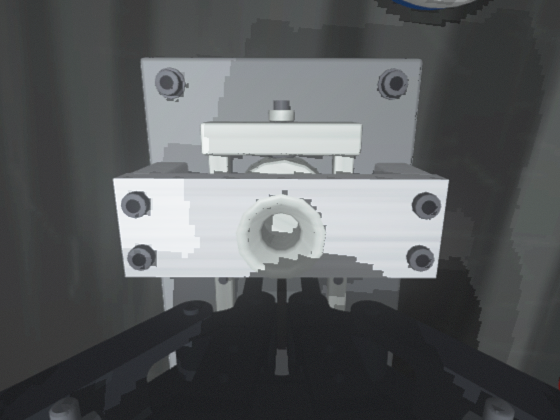

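View pics/s7.png

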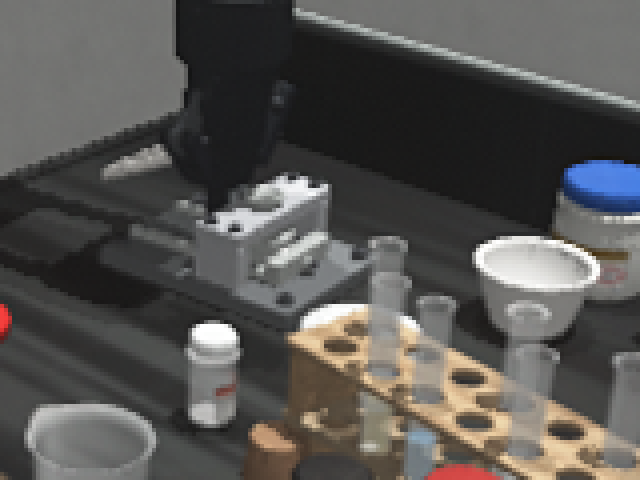

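Through the wrist view the button now shows behind the bridge, near the stop at (282,165), and the force is starting to rise. I keep creeping.

```bash
for i in 1 2; do python3 -m pendant '[{"slide":[0.0004,0,0],"twist":0,"fingers":-1},{"slide":[0.0004,0,0],"twist":0,"fingers":-1}]' >/dev/null
python3 -c "
from h import *
st()"; done
```

```text
t 7.22 jig mm [-30.08   0.48  35.68] F [-5.48 -1.11  2.72] w -0.1
t 7.47 jig mm [-30.05   0.48  35.67] F [-6.4  -0.24  4.78] w 0.13
```

Firm contact at 6 N with no further travel. I back off and check.

```bash
python3 -m pendant '[{"slide":[-0.004,0,0],"twist":0,"fingers":-1},{"slide":[-0.025,0,0],"twist":0,"fingers":-1},{"slide":[-0.025,0,-0.06],"twist":0,"fingers":-1},{"slide":[-0.01,0,-0.12],"twist":0,"fingers":0},{"slide":[0.03,0,-0.14],"twist":0,"fingers":0},{"slide":[0.06,0,-0.14],"twist":0,"fingers":0},{"slide":[0.06,0,-0.14],"twist":0,"fingers":0}]' 
python3 -c "
from h import *
import pickle
st();pickle.dump(camera_model('wrist'),open('w8.pkl','wb'));a=capture('wrist');cv2.imwrite('pics/w8.png',a)"
```

```text
time: 8.35
ee_pos: [0.6353, 0.211, 0.1762]
tcp_rot: [-3.137, -0.165, -0.005]
wrist_force: [-0.9, 0.3, -0.2]
gripper_width: 0.0427
t 8.35 jig mm [3.3070e+01 1.7000e-01 1.7615e+02] F [-0.86  0.3  -0.25] w 42.72
```

View pics/w8.png

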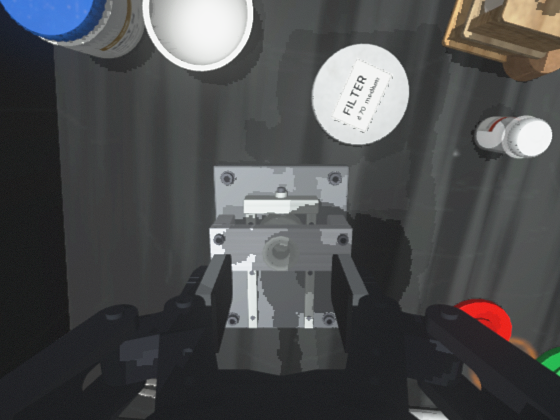

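```bash
python3 -c "
from h import *
import pickle
a=cv2.imread('pics/w8.png');cv2.imwrite('pics/c8.png',cv2.convertScaleAbs(cv2.resize(a[180:280,200:360],None,fx=5,fy=5,interpolation=2),alpha=1.3))
m=pickle.load(open('w8.pkl','rb'))
for z in(.034,):
  for x in (-.02,.02):
    p=proj(m,jig(x,0,z));print(x,z,p,(p-[200,180])*5)
print(togo((0.586,-0.1254,.20),6))
"
```

```text
-0.02 0.034 [280.90443077 263.62737763] [404.52215384 418.13688816]
0.02 0.034 [280.87795504 216.87924744] [404.38977518 184.39623721]
(array([-82.9, 329.6, -24.6]), np.float64(6.034632055337707), np.float64(0.034632055337709744))
```

View pics/c8.png

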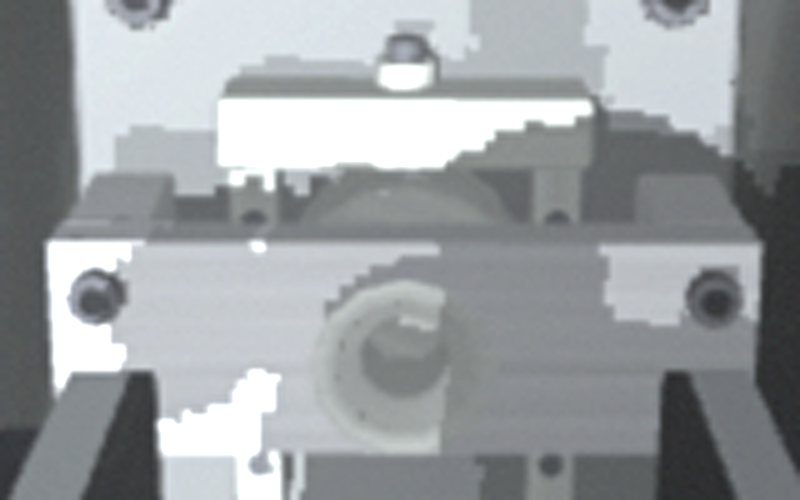

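w8 and c8 show the button's arc at (404,170) in the crop touching the stop bar, so the button is home. Now I go to the punch.

```bash
python3 -m pendant '[{"slide":[-0.014,0.055,-0.01],"twist":0,"fingers":0.2},{"slide":[-0.028,0.11,-0.02],"twist":0,"fingers":0.2},{"slide":[-0.042,0.165,-0.025],"twist":0,"fingers":0.2},{"slide":[-0.056,0.22,-0.025],"twist":0,"fingers":0.2},{"slide":[-0.07,0.275,-0.025],"twist":0,"fingers":0.2},{"slide":[-0.083,0.3295,-0.025],"twist":0,"fingers":0.2},{"slide":[-0.083,0.3295,-0.025],"twist":0,"fingers":0.2},{"slide":[-0.083,0.3295,-0.025],"twist":0,"fingers":0.2}]'
python3 -c "
from h import *
st();print(togo((0.586,-0.1254,.088),6))
a=capture('wrist');cv2.imwrite('pics/w9.png',a)"
```

```text
time: 9.4
ee_pos: [0.5849, -0.1244, 0.2005]
tcp_rot: [-3.136, -0.165, 0.001]
wrist_force: [-0.8, -0.0, -0.9]
gripper_width: 0.0511
t 9.4 jig mm [ -52.05 -328.2   200.48] F [-0.8  -0.03 -0.85] w 51.1
(array([  1. ,   1.2, 112.5]), np.float64(6.040034509549771), np.float64(0.04003450954976984))
```

View pics/w9.png

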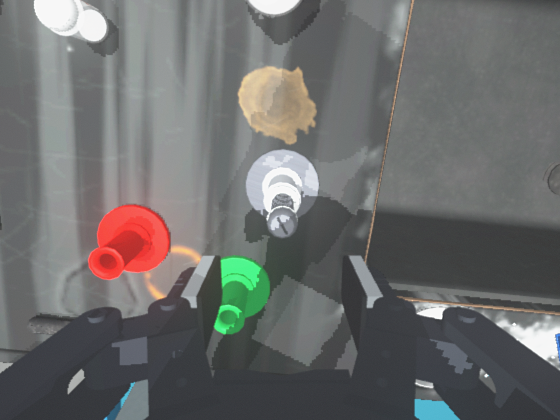

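The punch is centred between the jaws, with its cap at (281,222). I descend, close and check the force.

```bash
python3 -c "
from h import *
print(onz(camera_model('wrist'),(281.5,223),.1235))"
python3 -m pendant '[{"slide":[0.001,0.001,0.05],"twist":0,"fingers":0.2},{"slide":[0.001,0.001,0.095],"twist":0,"fingers":0.2},{"slide":[0.001,0.001,0.112],"twist":0,"fingers":0.2},{"slide":[0.001,0.001,0.112],"twist":0,"fingers":0.2}]'
python3 -c "
from h import *
st();print(togo((0.586,-0.1254,.088),6))"
```

```text
[ 0.58744047 -0.12411273  0.1235    ]
time: 9.95
ee_pos: [0.5862, -0.1249, 0.0882]
tcp_rot: [-3.136, -0.168, 0.003]
wrist_force: [-0.5, -0.1, 0.6]
gripper_width: 0.0512
t 9.95 jig mm [ -50.8  -328.83   88.2 ] F [-0.47 -0.08  0.65] w 51.19
(array([-0.3,  0.4,  0.2]), np.float64(6.132858002907508), np.float64(0.13285800290751126))
```

```bash
python3 -m pendant '[{"slide":[0,0,0],"twist":0,"fingers":-0.5},{"slide":[0,0,0],"twist":0,"fingers":-0.7},{"slide":[0,0,0],"twist":0,"fingers":-1},{"slide":[0,0,0],"twist":0,"fingers":-1}]' 80
python3 -c "
from h import *
st();a=capture('wrist');cv2.imwrite('pics/w10.png',a)"
```

```text
time: 10.45
ee_pos: [0.588, -0.1261, 0.0909]
tcp_rot: [3.137, 0.166, 0.005]
wrist_force: [0.2, 2.9, 6.5]
gripper_width: 0.0156
t 10.45 jig mm [ -49.19 -330.19   90.92] F [0.17 2.93 6.52] w 15.6
```

View pics/w10.png

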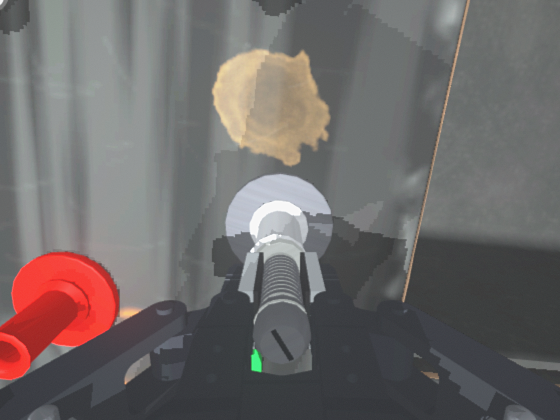

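Gripped at 15.6 mm. Now I lift straight up.

```bash
python3 -m pendant '[{"slide":[0,0,-0.01],"twist":0,"fingers":-1},{"slide":[0,0,-0.03],"twist":0,"fingers":-1},{"slide":[0,0,-0.06],"twist":0,"fingers":-1},{"slide":[0,0,-0.10],"twist":0,"fingers":-1},{"slide":[0,0,-0.12],"twist":0,"fingers":-1},{"slide":[0,0,-0.12],"twist":0,"fingers":-1}]'
python3 -c "
from h import *
st()
import pickle
pickle.dump((camera_model('wrist'),tool()),open('w11.pkl','wb'))
cv2.imwrite('pics/w11.png',capture('wrist'));cv2.imwrite('pics/s11.png',capture('scene'));print(tool())
a=cv2.imread('pics/s11.png');cv2.imwrite('pics/c11.png',cv2.resize(a[120:280,180:320],None,fx=4,fy=4,interpolation=2)[:600])"
```

```text
time: 11.25
ee_pos: [0.5876, -0.1267, 0.211]
tcp_rot: [3.135, 0.166, 0.006]
wrist_force: [0.4, 0.0, -1.0]
gripper_width: 0.0157
t 11.25 jig mm [ -49.66 -330.72  210.95] F [ 0.36  0.05 -0.97] w 15.74
(array([ 0.58588655, -0.12588663,  0.20746524]), array([[ 9.94429276e-01,  1.05386381e-01, -2.03118380e-03],
       [ 1.05388217e-01, -9.94430819e-01,  8.18586960e-04],
       [-1.93360385e-03, -1.02808968e-03, -9.99997602e-01]]))
```

View pics/w11.png

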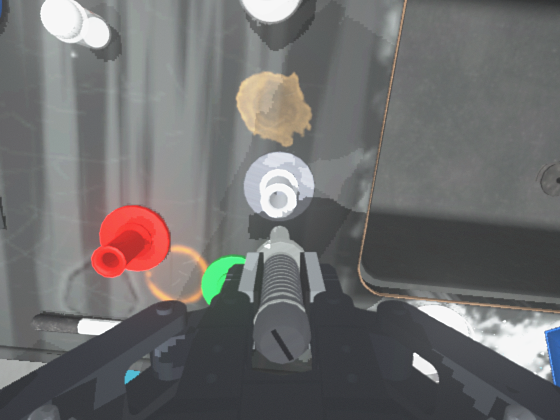

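View pics/c11.png

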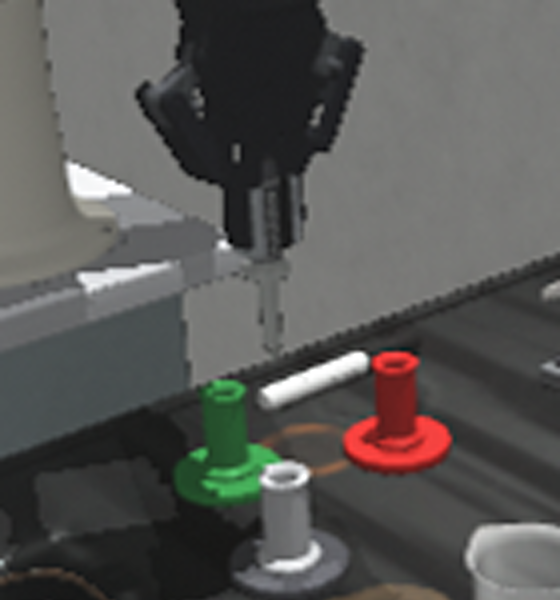

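The punch is held upright. The cap is at (281,335), the collar at (281,245) and the barrel end at (280,231). Now I check its tilt relative to the tool.

```bash
python3 -c "
from h import *
a=cv2.imread('pics/w11.png');cv2.imwrite('pics/c12.png',cv2.convertScaleAbs(cv2.resize(a[220:370,230:330],None,fx=4,fy=4,interpolation=2),alpha=1.4))"
```

```text
(no output)
```

View pics/c12.png

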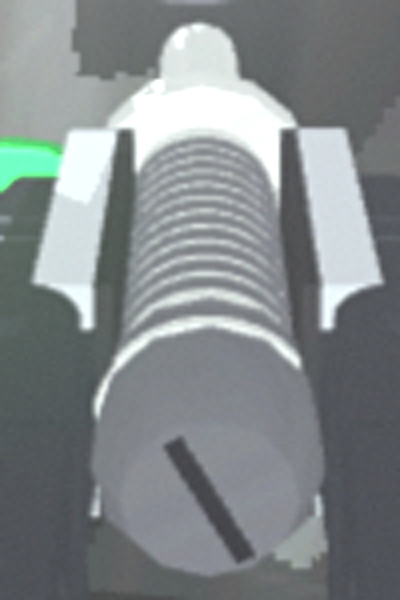

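```bash
python3 - <<'E'
from h import *
import pickle
m,(p,Rm)=pickle.load(open("w11.pkl","rb"))
def T(x,y,h): return p+Rm@np.array([x,y,.079-h])   # h above tip
for n,x,h in [("cap",0,.112),("tip",0,0),("nose front",.0055,.0095),("nose axis",0,.0075),("collar under front",.013,.05),("collar top front",.013,.056),("cap near",-.0075,.112),("spindle front",.0025,.003)]:
    for dx in(0,.002):
        q=proj(m,T(x+dx,0,h));print(n,dx,((q-[230,220]+.5)*4-.5).round(1))
E
```

```text
cap 0 [204.5 477.6]
cap 0.002 [204.5 454.9]
tip 0 [204.3  23.7]
tip 0.002 [204.3  11.2]
nose front 0 [204.3   8.1]
nose front 0.002 [204.3  -5.1]
nose axis 0 [204.3  39.6]
nose axis 0.002 [204.3  26.7]
collar under front 0 [204.3  51.4]
collar under front 0.002 [204.3  35.1]
collar top front 0 [204.3  69.1]
collar top front 0.002 [204.3  52.3]
cap near 0 [204.6 560.4]
cap near 0.002 [204.6 538.6]
spindle front 0 [204.3  14.1]
spindle front 0.002 [204.3   1.4]
```

The punch axis sits 2 mm toward tool −x with hardly any tilt, which matches the stand's position. I traverse to above the bush with the TCP at jig x = +2 mm.

```bash
python3 -c "
from h import *
print(togo(jig(.002,-.0005,.2075),6))"
```

```text
(array([ 5.350e+01, -3.292e+02,  2.000e-01]), np.float64(6.049545205055302), np.float64(0.04954520505529558))
```

```bash
python3 -m pendant '[{"slide":[0.005,-0.03,0],"twist":0,"fingers":-1},{"slide":[0.014,-0.085,0],"twist":0,"fingers":-1},{"slide":[0.023,-0.14,0],"twist":0,"fingers":-1},{"slide":[0.032,-0.195,0],"twist":0,"fingers":-1},{"slide":[0.041,-0.25,0],"twist":0,"fingers":-1},{"slide":[0.049,-0.3,0],"twist":0,"fingers":-1},{"slide":[0.0535,-0.329,0],"twist":0,"fingers":-1},{"slide":[0.0535,-0.329,0],"twist":0,"fingers":-1}]'
python3 -m pendant '[{"slide":[0,0,0.03],"twist":0,"fingers":-1},{"slide":[0,0,0.043],"twist":0,"fingers":-1},{"slide":[0,0,0.043],"twist":0,"fingers":-1}]'
python3 -c "
from h import *
st()
import pickle
pickle.dump((camera_model('wrist'),tool()),open('w13.pkl','wb'))
cv2.imwrite('pics/w13.png',capture('wrist'));a=capture('scene');cv2.imwrite('pics/s13.png',a);st()
cv2.imwrite('pics/c13.png',cv2.resize(a[130:250,290:420],None,fx=5,fy=5,interpolation=2))"
```

```text
time: 12.35
ee_pos: [0.6036, 0.2086, 0.2062]
tcp_rot: [3.137, 0.171, -0.007]
wrist_force: [0.4, -0.9, -0.6]
gripper_width: 0.0156
time: 12.72
ee_pos: [0.6039, 0.2056, 0.1636]
tcp_rot: [3.137, 0.164, -0.007]
wrist_force: [0.5, 0.3, -1.8]
gripper_width: 0.0156
t 12.72 jig mm [  1.3   -1.9  163.64] F [ 0.48  0.33 -1.76] w 15.6
t 12.82 jig mm [  2.95  -1.54 166.28] F [ 0.46  0.65 -0.97] w 15.47
```

View pics/w13.png

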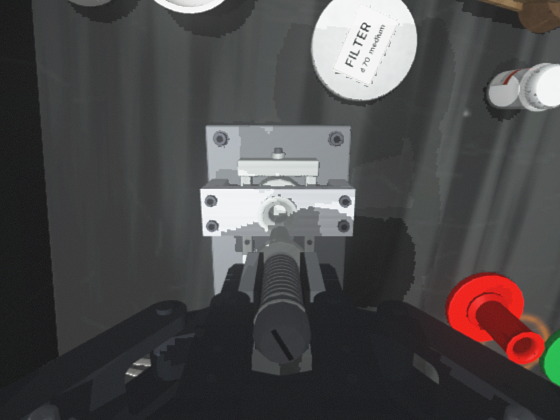

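View pics/c13.png

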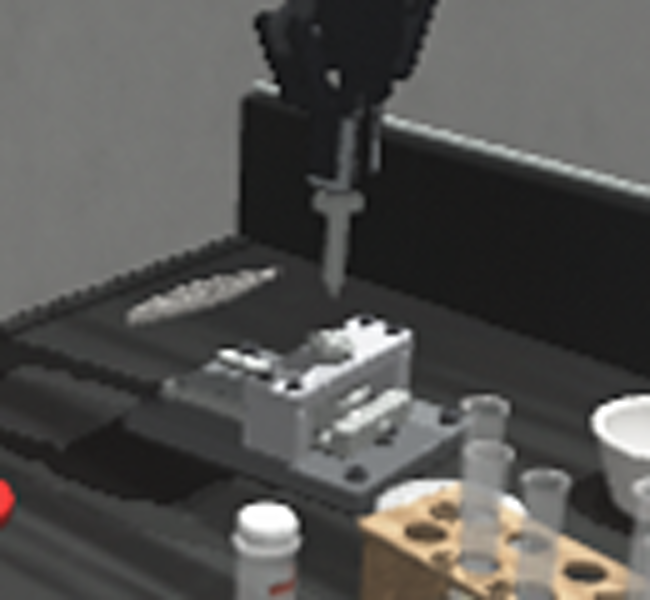

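```bash
python3 -m pendant '[{"slide":[0,0,0],"twist":0,"fingers":-1},{"slide":[0,0,0],"twist":0,"fingers":-1}]' >/dev/null
python3 -c "
from h import *
st();ms=camera_model('scene');p,Rm=tool();tip=p+Rm@[-.002,0,.079]
print(tip,proj(ms,tip),'bush',proj(ms,jig(0,0,.061)),togo(jig(.002,-.0005,.145),6))
a=capture('scene');cv2.imwrite('pics/c14.png',cv2.resize(a[150:225,310:410],None,fx=7,fy=7,interpolation=2));st()"
```

```text
t 13.07 jig mm [  3.14  -1.06 166.75] F [ 0.8  -0.38 -1.3 ] w 15.2
[0.60376675 0.20648217 0.08775141] [355.93921175 188.9882711 ] bush [355.20808801 198.1876552 ] (array([-1.2, -0.6, 21.8]), np.float64(6.049615707367715), np.float64(0.04961570736772103))
t 13.12 jig mm [  3.    -1.03 166.54] F [-0.14  1.41 -1.13] w 15.82
```

View pics/c14.png

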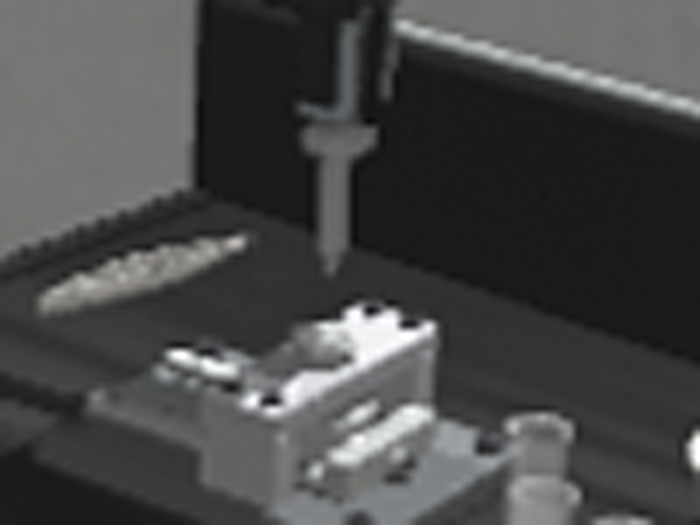

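The tip relative to the bush in the picture, (+0.7,−9.4) px, matches the prediction of (+0.7,−9.2). I correct by 1 mm and go down into the funnel.

```bash
python3 -m pendant '[{"slide":[-0.001,-0.0005,0.008],"twist":0,"fingers":-1},{"slide":[-0.001,-0.0005,0.016],"twist":0,"fingers":-1},{"slide":[-0.001,-0.0005,0.024],"twist":0,"fingers":-1},{"slide":[-0.001,-0.0005,0.030],"twist":0,"fingers":-1},{"slide":[-0.001,-0.0005,0.030],"twist":0,"fingers":-1}]' >/dev/null
python3 -c "
from h import *
st()"
python3 -m pendant '[{"slide":[0,0,0.003],"twist":0,"fingers":-1},{"slide":[0,0,0.006],"twist":0,"fingers":-1},{"slide":[0,0,0.006],"twist":0,"fingers":-1}]' >/dev/null
python3 -c "
from h import *
st()"
```

```text
t 13.75 jig mm [  1.12  -0.53 134.85] F [-0.27  0.38 -1.14] w 15.44
t 14.12 jig mm [  1.5   -0.54 129.56] F [ 0.04 -0.28 -0.66] w 15.29
```

```bash
python3 -m pendant '[{"slide":[0.0003,0,0.002],"twist":0,"fingers":-1},{"slide":[0.0003,0,0.004],"twist":0,"fingers":-1},{"slide":[0.0003,0,0.004],"twist":0,"fingers":-1}]' >/dev/null
python3 -c "
from h import *
st()"
python3 -m pendant '[{"slide":[0,0,0.002],"twist":0,"fingers":-1},{"slide":[0,0,0.005],"twist":0,"fingers":-1},{"slide":[0,0,0.005],"twist":0,"fingers":-1}]' >/dev/null
python3 -c "
from h import *
st();a=capture('scene');cv2.imwrite('pics/c15.png',cv2.resize(a[150:225,310:410],None,fx=7,fy=7,interpolation=2));cv2.imwrite('pics/w15.png',capture('wrist'))"
```

```text
t 14.5 jig mm [  1.76  -0.51 125.53] F [ 0.16  0.14 -1.94] w 15.7
t 14.88 jig mm [  1.63  -0.52 120.33] F [ 0.82  0.38 -1.28] w 15.39
```

View pics/c15.png

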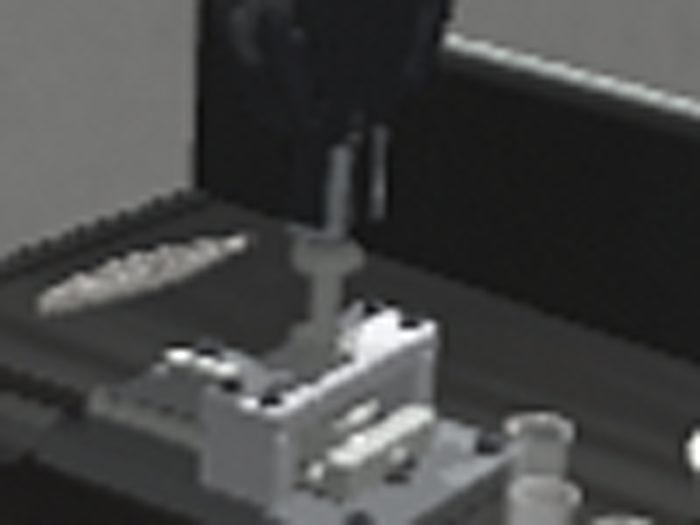

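View pics/w15.png

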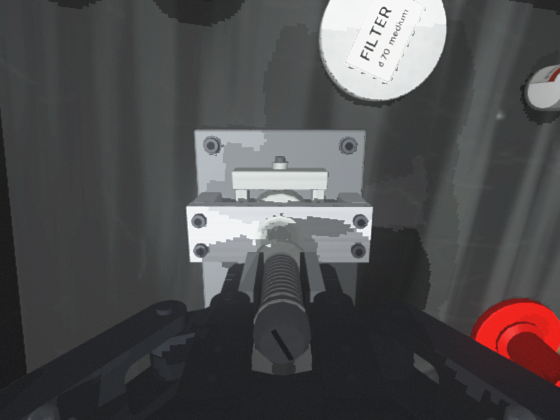

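The nose is down through the bush with no side force. I approach the button in small steps, watching Fz.

```bash
for i in 1 2 3 4 5; do python3 -m pendant '[{"slide":[0,0,0.001],"twist":0,"fingers":-1},{"slide":[0,0,0.0015],"twist":0,"fingers":-1}]' >/dev/null
python3 -c "
from h import *
st()"; done
```

```text
t 15.22 jig mm [  1.96  -0.53 119.3 ] F [ 0.99  0.36 -0.61] w 15.61
t 15.47 jig mm [  1.89  -0.54 117.7 ] F [ 0.58  0.18 -0.97] w 15.2
t 15.72 jig mm [  1.9   -0.53 116.2 ] F [-0.26 -0.2  -1.59] w 15.52
t 15.97 jig mm [  1.91  -0.54 114.71] F [-0.09  0.1  -1.27] w 15.54
t 16.23 jig mm [  2.14  -0.53 113.61] F [-0.34  0.74  0.56] w 15.31
```

```bash
for i in 1 2 3 4; do python3 -m pendant '[{"slide":[0,0,0.0005],"twist":0,"fingers":-1},{"slide":[0,0,0.001],"twist":0,"fingers":-1}]' >/dev/null
python3 -c "
from h import *
st()"; done
```

```text
t 16.48 jig mm [  2.27  -0.48 112.82] F [-0.49  0.26  2.71] w 15.37
t 16.73 jig mm [  2.32  -0.48 111.87] F [-0.26 -0.07  3.89] w 15.92
t 16.98 jig mm [  2.42  -0.47 111.04] F [-0.83 -0.14  6.44] w 15.66
t 17.23 jig mm [  2.54  -0.47 110.35] F [-0.67  0.19  7.82] w 15.45
```

```bash
for i in 1 2 3 4; do python3 -m pendant '[{"slide":[0,0,0.0006],"twist":0,"fingers":-1}]' >/dev/null
python3 -c "
from h import *
st()"; done
```

```text
t 17.35 jig mm [  2.66  -0.45 109.97] F [-1.63  0.05  8.46] w 15.67
t 17.48 jig mm [  2.74  -0.44 109.58] F [-2.26  0.1  10.12] w 15.61
t 17.6 jig mm [  2.84  -0.42 109.21] F [-1.99 -0.75  9.6 ] w 15.77
t 17.73 jig mm [  2.94  -0.4  108.83] F [-2.94  0.53 11.3 ] w 15.43
```

```bash
for i in 1 2; do python3 -m pendant '[{"slide":[-0.0003,0,0.0006],"twist":0,"fingers":-1}]' >/dev/null
python3 -c "
from h import *
st()"; done
```

```text
t 17.85 jig mm [  2.82  -0.4  108.44] F [-1.85 -0.61 11.83] w 15.39
t 17.98 jig mm [  2.75  -0.4  108.16] F [-1.79 -1.5  12.58] w 15.35
```

```bash
for i in 1 ; do python3 -m pendant '[{"slide":[-0.0002,0,0.0005],"twist":0,"fingers":-1}]' >/dev/null
python3 -c "
from h import *
st()"; done
```

```text
t 18.1 jig mm [  2.76  -0.38 107.92] F [-2.19  0.05 13.55] w 15.42
```

```bash
python3 -m pendant '[{"slide":[-0.0001,0,0.0005],"twist":0,"fingers":-1}]' >/dev/null
python3 -c "
from h import *
st()"
```

```text
t 18.23 jig mm [  2.75  -0.38 107.57] F [-2.32  0.26 13.61] w 15.65
```

```bash
python3 -m pendant '[{"slide":[-0.0001,0,0.0004],"twist":0,"fingers":-1}]' >/dev/null
python3 -c "
from h import *
st()"
```

```text
t 18.35 jig mm [  2.58  -0.34 106.48] F [-0.72  0.72 11.82] w 15.49
```

The z jumped by 1.1 mm as the force fell, which looks like the snap. I ease off and confirm.

```bash
python3 -m pendant '[{"slide":[0,0,-0.0005],"twist":0,"fingers":-1}]' >/dev/null
python3 -c "
from h import *
st()"
```

```text
t 18.48 jig mm [  2.28  -0.42 106.59] F [-0.87 -0.01  7.26] w 15.76
```

The force fell from 13.6 to 7.3 N at a deeper z, so the sear tripped. Now I lift out straight.

```bash
python3 -m pendant '[{"slide":[0,0,-0.003],"twist":0,"fingers":-1},{"slide":[0,0,-0.008],"twist":0,"fingers":-1},{"slide":[0,0,-0.014],"twist":0,"fingers":-1},{"slide":[0,0,-0.024],"twist":0,"fingers":-1},{"slide":[0,0,-0.04],"twist":0,"fingers":-1},{"slide":[0,0,-0.07],"twist":0,"fingers":-1},{"slide":[0,0,-0.1],"twist":0,"fingers":-1},{"slide":[0,0,-0.103],"twist":0,"fingers":-1}]' 
python3 -m pendant '[{"slide":[0,0,0],"twist":0,"fingers":-1}]' 
python3 -c "
from h import *
import pickle
st();pickle.dump((camera_model('wrist'),tool()),open('w16.pkl','wb'));a=capture('wrist');cv2.imwrite('pics/w16.png',a);cv2.imwrite('pics/c16.png',cv2.convertScaleAbs(cv2.resize(a[150:370,200:360],None,fx=2.7,fy=2.7,interpolation=2),alpha=1.4))
print(togo((.588,-.1259,.2075),6))"
```

```text
time: 19.48
ee_pos: [0.605, 0.2073, 0.2116]
tcp_rot: [-3.137, -0.166, -0.01]
wrist_force: [-0.0, 0.6, -1.2]
gripper_width: 0.0152
time: 19.6
ee_pos: [0.603, 0.2069, 0.2072]
tcp_rot: [3.137, 0.166, -0.001]
wrist_force: [0.2, -1.1, -2.0]
gripper_width: 0.0151
t 19.6 jig mm [  0.51  -0.52 207.25] F [ 0.18 -1.06 -1.99] w 15.11
(array([-49.5, 329.3,  -1.1]), np.float64(6.052297770733792), np.float64(0.052297770733787274))
```

View pics/c16.png

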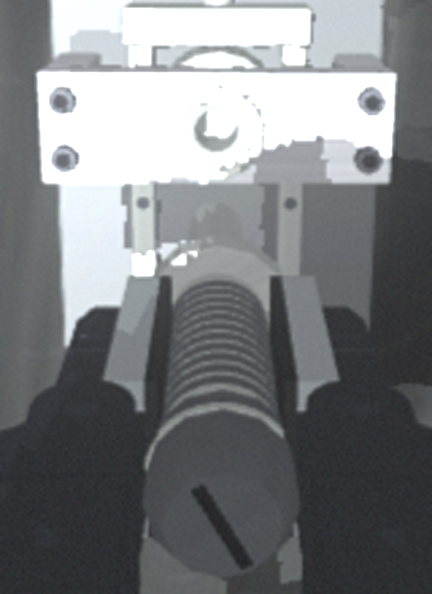

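Grip unchanged: cap slot at (282,344) and nose at y=225, as before. The button still shows at the stop. Now back to the stand.

```bash
python3 -m pendant '[{"slide":[-0.005,0.03,0],"twist":0,"fingers":-1},{"slide":[-0.013,0.085,0],"twist":0,"fingers":-1},{"slide":[-0.021,0.14,0],"twist":0,"fingers":-1},{"slide":[-0.03,0.195,0],"twist":0,"fingers":-1},{"slide":[-0.038,0.25,0],"twist":0,"fingers":-1},{"slide":[-0.046,0.3,0],"twist":0,"fingers":-1},{"slide":[-0.0495,0.329,0],"twist":0,"fingers":-1},{"slide":[-0.0495,0.329,0],"twist":0,"fingers":-1}]' >/dev/null
python3 -m pendant '[{"slide":[0,0,0.015],"twist":0,"fingers":-1},{"slide":[0,0,0.03],"twist":0,"fingers":-1},{"slide":[0,0,0.035],"twist":0,"fingers":-1},{"slide":[0,0,0.035],"twist":0,"fingers":-1},{"slide":[0,0,0.035],"twist":0,"fingers":-1}]' 
python3 -c "
from h import *
st();print(togo((.588,-.1256,.15),6));ms=camera_model('scene');p,Rm=tool();tip=p+Rm@[-.002,0,.079];print(proj(ms,tip),proj(ms,[.586,-.1254,.062]))
a=capture('scene');cv2.imwrite('pics/c17.png',cv2.resize(a[200:280,200:300],None,fx=7,fy=7,interpolation=2));a=capture('wrist');cv2.imwrite('pics/w17.png',a);st()"
```

```text
time: 21.28
ee_pos: [0.5892, -0.1253, 0.1733]
tcp_rot: [3.137, 0.166, 0.001]
wrist_force: [-0.2, 0.6, -1.0]
gripper_width: 0.0154
t 21.27 jig mm [ -47.88 -329.54  173.34] F [-0.23  0.56 -1.05] w 15.4
(array([-1.3,  0.1, 23.3]), np.float64(6.069847768516997), np.float64(0.06984776851699337))
[249.10340707 225.43159561] [249.69262302 238.30665057]
t 21.38 jig mm [ -47.84 -329.71  173.54] F [ 0.18  0.34 -1.42] w 15.57
```

View pics/c17.png

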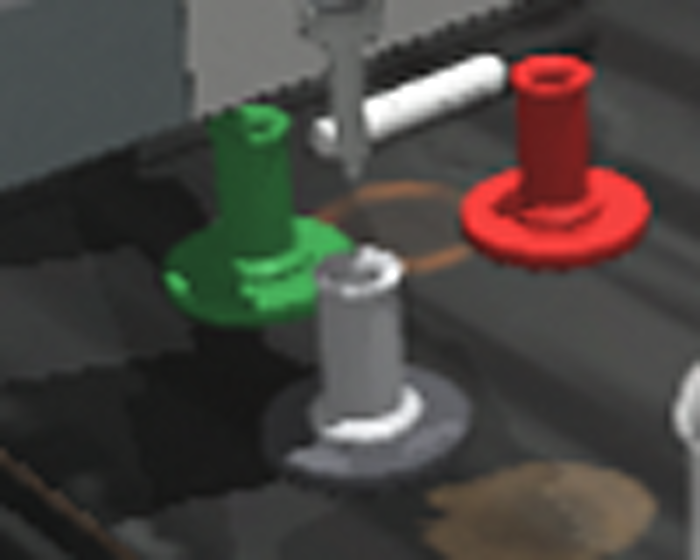

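View pics/w17.png

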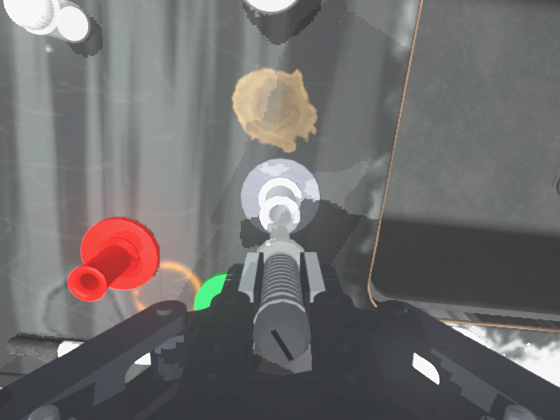

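Tip above the rim in the picture, (−1.0,−13.4) px, against a predicted (−0.6,−12.9), so aligned. I descend.

```bash
python3 -m pendant '[{"slide":[-0.0012,0,0.01],"twist":0,"fingers":-1},{"slide":[-0.0012,0,0.022],"twist":0,"fingers":-1},{"slide":[-0.0012,0,0.03],"twist":0,"fingers":-1},{"slide":[-0.0012,0,0.036],"twist":0,"fingers":-1},{"slide":[-0.0012,0,0.042],"twist":0,"fingers":-1},{"slide":[-0.0012,0,0.047],"twist":0,"fingers":-1}]' >/dev/null
python3 -c "
from h import *
st()"
python3 -m pendant '[{"slide":[0,0,0.006],"twist":0,"fingers":-1},{"slide":[0,0,0.014],"twist":0,"fingers":-1},{"slide":[0,0,0.022],"twist":0,"fingers":-1},{"slide":[0,0,0.028],"twist":0,"fingers":-1},{"slide":[0,0,0.028],"twist":0,"fingers":-1}]' 
python3 -c "
from h import *
st()"
```

```text
t 22.12 jig mm [ -49.41 -329.6   125.49] F [ 0.57  0.43 -0.73] w 15.65
time: 22.75
ee_pos: [0.5872, -0.1253, 0.097]
tcp_rot: [-3.137, -0.166, 0.002]
wrist_force: [0.2, 0.0, -0.2]
gripper_width: 0.0155
t 22.75 jig mm [ -49.91 -329.32   97.01] F [ 0.18  0.02 -0.17] w 15.51
```

```bash
for i in 1 2 3; do python3 -m pendant '[{"slide":[0,0,0.001],"twist":0,"fingers":-1},{"slide":[0,0,0.002],"twist":0,"fingers":-1},{"slide":[0,0,0.002],"twist":0,"fingers":-1}]' >/dev/null
python3 -c "
from h import *
st()";done
```

```text
t 23.12 jig mm [ -49.38 -329.61   95.93] F [ 0.21 -1.05 -1.66] w 15.55
t 23.5 jig mm [ -49.56 -329.5    93.64] F [-0.35 -0.34 -0.65] w 15.23
t 23.88 jig mm [ -49.56 -329.51   91.64] F [ 0.22  0.07 -1.05] w 15.72
```

```bash
for i in 1 2; do python3 -m pendant '[{"slide":[0,0,0.0007],"twist":0,"fingers":-1},{"slide":[0,0,0.001],"twist":0,"fingers":-1},{"slide":[0,0,0.001],"twist":0,"fingers":-1}]' >/dev/null
python3 -c "
from h import *
st()";done
```

```text
t 24.25 jig mm [ -49.35 -329.61   91.03] F [-0.7   1.32  0.38] w 15.38
t 24.62 jig mm [ -49.11 -329.6    90.91] F [-2.28  0.74  6.22] w 15.68
```

The collar is seated: z stops at 90.9 mm, the same as at the grasp, with 6 N. I relax and open.

```bash
python3 -m pendant '[{"slide":[0,0,-0.0012],"twist":0,"fingers":-1},{"slide":[0,0,-0.0012],"twist":0,"fingers":-0.5},{"slide":[0,0,-0.0012],"twist":0,"fingers":-0.2},{"slide":[0,0,-0.0012],"twist":0,"fingers":0.1},{"slide":[0,0,-0.0012],"twist":0,"fingers":0.2},{"slide":[0,0,-0.0012],"twist":0,"fingers":0.2}]' >/dev/null
python3 -c "
from h import *
st()
a=capture('wrist');cv2.imwrite('pics/w18.png',a)"
```

```text
t 25.38 jig mm [ -49.44 -329.56   91.  ] F [-0.53 -0.31  0.66] w 51.05
```

View pics/w18.png

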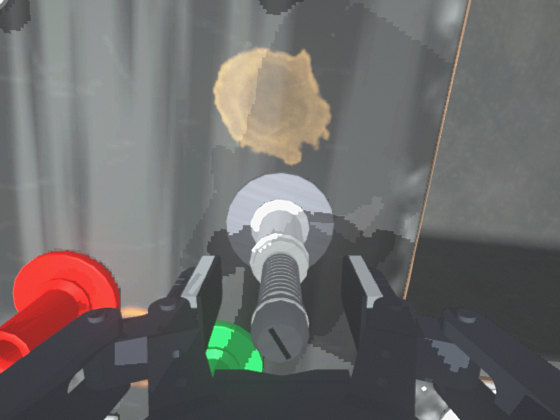

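The punch stands free at (281,330) with the jaws open and clear. I rise and then go look at the jig.

```bash
python3 -m pendant '[{"slide":[0,0,-0.03],"twist":0,"fingers":0.2},{"slide":[0,0,-0.08],"twist":0,"fingers":0.2},{"slide":[0,0,-0.13],"twist":0,"fingers":0.2},{"slide":[0,0,-0.155],"twist":0,"fingers":0.2},{"slide":[0,0,-0.155],"twist":0,"fingers":0.2}]' >/dev/null
python3 -c "
from h import *
st()
cv2.imwrite('pics/w19.png',capture('wrist'));a=capture('scene');cv2.imwrite('pics/c19.png',cv2.resize(a[175:275,215:315],None,fx=5,fy=5,interpolation=2));print(togo(jig(.035,0,.245)),togo(jig(-.06,0,.245)))"
```

```text
t 26.05 jig mm [ -48.23 -330.24  248.66] F [-0.63  0.06 -0.32] w 51.33
(array([ 8.530e+01, -3.292e+02, -2.000e-01]), np.float64(6.049473036102696), None) (array([-9.700e+00, -3.293e+02, -1.000e-01]), np.float64(6.049473036102696), None)
```

View pics/c19.png

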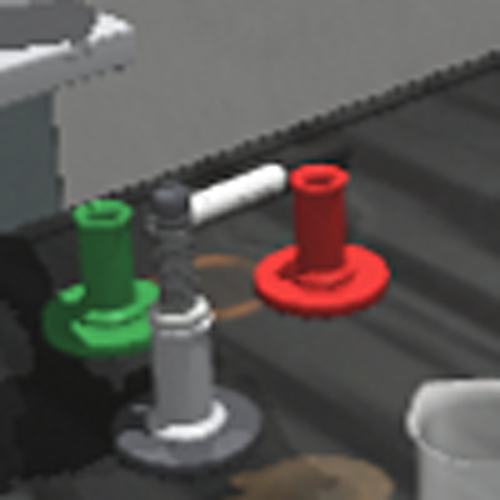

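View pics/w19.png

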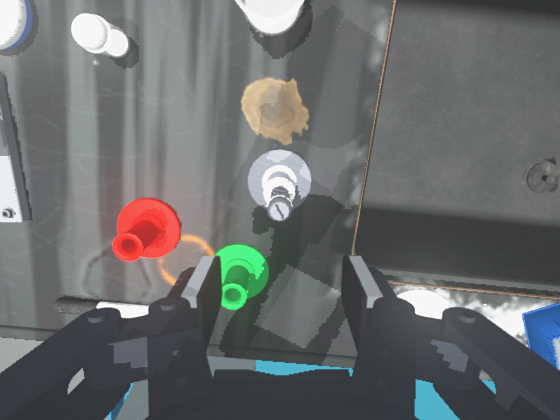

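The punch is upright in the grey stand with its collar on the rim (scene crop (182,300)). Next I check the button from over the jig, from both the front and the rear side.

```bash
python3 -m pendant '[{"slide":[-0.002,-0.055,0],"twist":0,"fingers":0.2},{"slide":[-0.004,-0.11,0],"twist":0,"fingers":0.2},{"slide":[-0.006,-0.165,0],"twist":0,"fingers":0.2},{"slide":[-0.008,-0.22,0],"twist":0,"fingers":0.2},{"slide":[-0.01,-0.275,0],"twist":0,"fingers":0.2},{"slide":[-0.01,-0.329,0],"twist":0,"fingers":0.2},{"slide":[-0.01,-0.329,0],"twist":0,"fingers":0.2}]' >/dev/null
python3 -c "
from h import *
st();m=camera_model('wrist');a=capture('wrist')
p=proj(m,jig(0,0,.05))[0:2].astype(int);x0,y0=p[0]-65,max(p[1]-70,0);print(x0,y0)
cv2.imwrite('pics/c20.png',cv2.resize(a[y0:y0+120,x0:x0+130],None,fx=5,fy=5,interpolation=2))
for n,q in dict(front=jig(-.0202,0,.034),back=jig(.0202,0,.034),brF=jig(-.017,0,.053)).items(): print(n,((proj(m,q)-[x0,y0]+.5)*5).round())
cv2.imwrite('pics/top9.png',capture('top'))"
python3 -m pendant '[{"slide":[0.05,0,0],"twist":0,"fingers":0.2},{"slide":[0.11,0,0],"twist":0,"fingers":0.2},{"slide":[0.11,0,0],"twist":0,"fingers":0.2}]' >/dev/null
python3 -c "
from h import *
st();m=camera_model('wrist');a=capture('wrist')
p=proj(m,jig(0,0,.05))[0:2].astype(int);x0,y0=p[0]-65,max(p[1]-70,0)
cv2.imwrite('pics/c21.png',cv2.resize(a[y0:y0+120,x0:x0+130],None,fx=5,fy=5,interpolation=2))
for n,q in dict(front=jig(-.0202,0,.034),back=jig(.0202,0,.034),brF=jig(.017,0,.053)).items(): print(n,((proj(m,q)-[x0,y0]+.5)*5).round())"
```

```text
t 27.02 jig mm [-61.52   2.7  243.34] F [ 0.29 -0.51  0.1 ] w 51.32
219 46
front [327. 466.]
back [329. 237.]
brF [328. 456.]
t 27.5 jig mm [ 52.17  -3.34 240.82] F [-0.41 -0.79  0.17] w 51.25
front [330. 423.]
back [328. 231.]
brF [328. 277.]
```

View pics/c20.png

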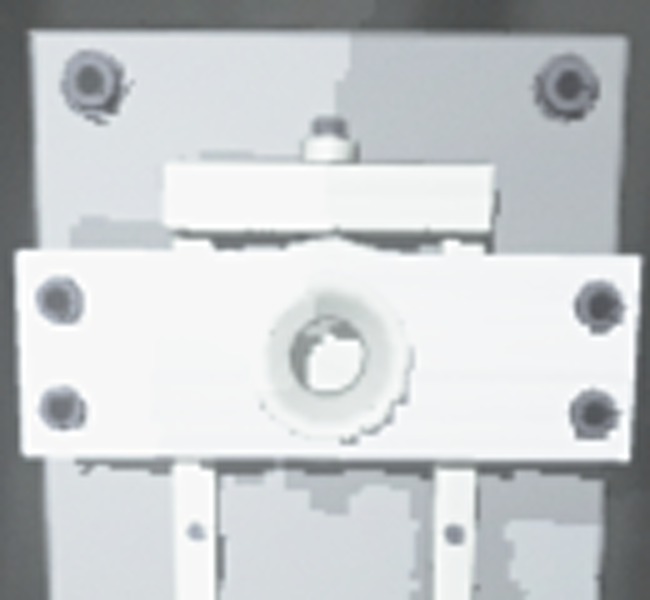

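View pics/c21.png

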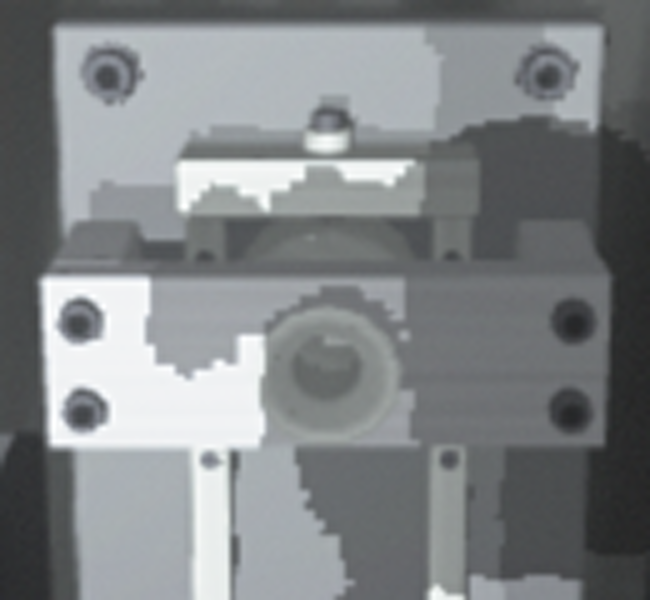

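View pics/top9.png

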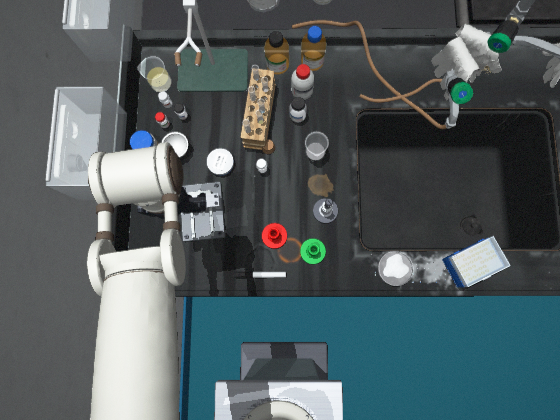

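The two jig views were taken while the arm was still swaying, so I take one more settled picture and compare the rim numerically.

```bash
python3 -m pendant '[{"slide":[0,0,0],"twist":0,"fingers":0.2},{"slide":[0,0,0],"twist":0,"fingers":0.2},{"slide":[0,0,0],"twist":0,"fingers":0.2},{"slide":[0,0,0],"twist":0,"fingers":0.2}]' >/dev/null
python3 -c "
from h import *
st();m=camera_model('wrist');a=capture('wrist');st()
p=proj(m,jig(0.02,0,.03)).astype(int);x0,y0=p[0]-40,p[1]-30
b=cv2.convertScaleAbs(cv2.resize(a[y0:y0+75,x0:x0+80],None,fx=8,fy=8,interpolation=2),alpha=1.5)
cv2.imwrite('pics/c22.png',b)
for n,q in dict(rimT=jig(.0202,0,.034),rimT_2=jig(.0182,0,.034),rimB=jig(.0202,0,.014),brBackTop=jig(.017,0,.053),scr1=jig(.009,.0459,.057),scr2=jig(-.009,.0459,.057)).items(): print(n,((proj(m,q)-[x0,y0]+.5)*8).round())"
```

```text
t 28.05 jig mm [ 49.96  -0.39 246.67] F [-0.44 -0.36  0.28] w 51.52
t 28.1 jig mm [ 50.02  -0.37 246.5 ] F [0.29 0.13 0.21] w 51.24
rimT [326. 254.]
rimT_2 [326. 269.]
rimB [327. 212.]
brBackTop [326. 324.]
scr1 [-65. 399.]
scr2 [-59. 543.]
```

View pics/c22.png

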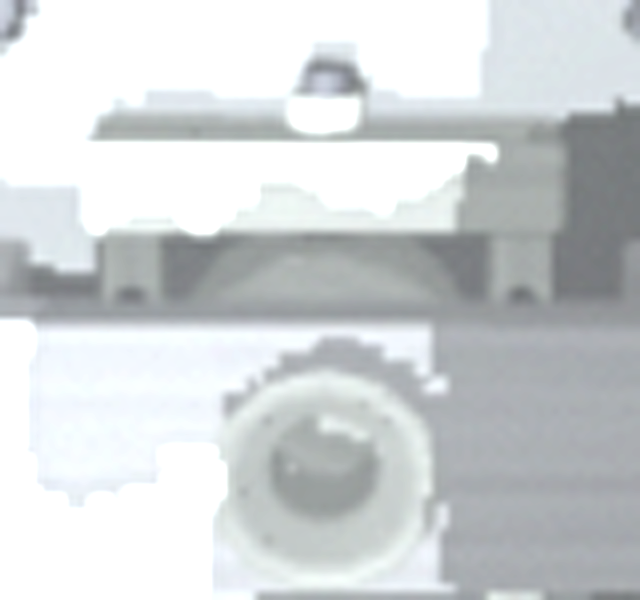

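In the settled picture the top rim's peak is at y≈250. Home predicts 254, and the bridge edge shows the same −4 px shift. A button 2 mm short of home would sit at 269, so it is home. I hand in.

```bash
python3 -c "
from plant import *
print(observe()['time']);print(job_done())"
```

```text
28.1
the job is handed in; nothing more can be done
None
```

I handed the job in at 28.1 s of the 67 s allowed. The button is home, the punch tripped once, and it is back upright in its grey stand.

- **Button:** I slid it about 56 mm along the bed until it stopped against the end stop, at about 6 N. The last settled wrist picture put its rim within about half a millimetre of home.
- **Punch:** I gripped it with 80 N and passed it down through the bush with no noticeable side force. I then pressed in small steps up to a reading of 13.6 N, about 15 N net. At the snap it dropped 1.1 mm further and the force fell to 7.3 N, so I eased off at once.
- **Stand:** The collar seated at the same height as at the start, and the last pictures show the punch upright.
- **Bystanders:** Nothing else on the bench was touched, and the last top view showed nothing out of place. The arm hid a little of the bench beside the jig in that view.

**Checks that disagreed or were left out:**
- Arm compliance let the tool drift up to 3 mm. About 3 N of side force built up in the bush late in the press and went once the sear tripped.
- Two of the final jig pictures were taken while the arm was still swaying, so I took the settled one and relied on that.
- I did not look for the punch mark itself, so the trip rests on the force drop and the jump in depth.

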